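# Slide the mortar prism under the gauge to the click stop

### The arm

A 6-joint arm with a two-finger parallel gripper is mounted at the origin on the work surface. World frame = base frame: x ahead of the robot, y to its left, z up, the work surface at z = 0. Lengths are in m, angles in rad, forces in N, time in s.
With the tool pointing down it reaches from about 0.225 to 0.875 m from the base axis. Payload 3.4 kg.
Tool frame: the origin (TCP) lies between the finger pads; the fingertips stand 25 mm ahead of it and the grasp point (between the pads) lies 6 mm ahead of it; z points along the fingers, y is the line along which they close (so a half turn about z gives the same grasp; the last joint's range is limited). The gripper opens to 85 mm and grips with 20 to 120 N. Pads are 22 mm wide; open, the fingers measure 114 mm over their backs; the gripper's body (76 mm by 85 mm) begins 54 mm behind the grasp point. The pads swing forward as they close: fully open they stand 13 mm farther back than shut.
Start: joints at [1.122, 0.276, 1.505, -0, 1.361, -0.121], TCP at [0.185, 0.544, 0.256] pointing down, gripper open.
Joint ranges: [-2.89, 2.89], [-0.75, 2.08], [0.22, 2.7], [-1.18, 4.32], [0.11, 2.71], [-2.7, 2.7]. Speed limits (rad/s): [2.57, 2.57, 3.14, 3.14, 3.14, 3.14].

### API

Orientations are given as a unit quaternion [w, x, y, z].
In Python, from rig import manip, cams, ticket gives the robot as it stands.
- The arm moves only by the tool step_arm, never from a script. Its argument "increments" is a list of rows, each an object with "dp": the shift along the world's x, y, z each as a share of 0.2 m, from -1 to 1, a list of three; "yaw": the turn about the world's z as a share of 0.15 rad, from -1 to 1; "grip": the opening, from 0 (shut) to 1 (fully open). In form: [{"dp": [tx, ty, tz], "yaw": yaw, "grip": grip}, ...]. A call has 1 to 5 rows; each row shifts and turns the commanded pose from where the row before left it; what a row does not reach is not made up. A row lasts 1/8 s, in which the tool goes at most 62.5 mm and 10.7 degrees, less where a joint would pass 70% of its speed; a pose out of reach is approached as far as the arm can. A call with a number of a shift or a turn outside -1 to 1 is refused whole. A call with a gripper value outside its range is refused whole. The fingers move at their own pace and stop on an object; "squeeze" is the grip in N (left out, the last holds). Time passes only in rows, so rows that do not move let the fingers close. It gives the time, the measured TCP pose, the force, the opening and the grip force at its end, in the units of the state.
- manip.get_state(): the state, without advancing time (a new reading comes with each control period).
- cams.get_image(name): name is "side" or "top"; returns the picture (420x560x3 uint8, blue, green, red); there is no depth.
- cams.get_calibration(name): a dict with "fx", "fy", "cx", "cy" (pixels), "k1" (the pictures are not rectified: a ray, as slopes to the right and down, at radius r is drawn at 1 + k1 r^2 times it, then the intrinsics apply), "extrinsics" (4x4, takes a point from camera to world coordinates). Camera axes: x right, y up, looking along -z (the intrinsics and any distortion apply to the point x, -y, -z); pixel columns grow to the right and rows downward; lengths in m; the calibration is good to about 2 mm. A picture is of the moment at which its call begins. get_calibration takes no time and is no camera call.
- ticket.sign_off(): hands the job in; it is judged then, once.
The state is a dict: "clock": time; "qpos": joint angles; "qd": joint speeds; "effort": joint torques, N m; "position": TCP position; "ee_rot": TCP orientation; "contact_force": force on the tool from outside, world axes, zero at the start; "moment": the same for the moment, N m; "width": finger opening in m; "gripper_force": force on a finger pad.
Only numpy, scipy, OpenCV 4.12 (cv2) and the standard library are available. Lean on these libraries where they do the work, as an engineer would, in place of code of your own. Each camera call takes 0.05 s, during which the arm holds its last target. There are 200 camera calls.

### The job

Grip the carriage by its orange handle and slide it along its rail, carrying the mortar prism under the blue gauge bridge, until you feel its spring ball drop into the notch; the notch's place is not marked. Finish there, still gripping the handle, with the ball fully seated in the notch, the carriage at rest and the prism lying in its cradle. Leave everything else on the bench alone.

Things in the scene. Friction and masses are not known exactly. Their poses are not given: they have to be found in the camera images.
- handle (a point): Centre of the orange upright handle on the carriage: 16 mm across the rail (x), 26 mm along it (y), 50 mm tall (46 to 96 mm above the bench), clear on both sides. Its y axis is the rail direction, the way to push (towards the blue bridge); z up. 35 mm ahead of it stands the plunger's red cap, 11 mm wide and 10 mm high. The grey carriage plate is 70 mm wide, its top 46 mm above the bench.
- carriage (a joint): Carriage position in m, growing towards the bridge; 0 to 0.22 (hard stops), starts at 0; rubs with 2 to 3 N. A spring ball under it rides on a strip with one hidden notch, set between 0.11 and 0.18. As the ball drops in, the carriage is drawn on a few mm, then stands: to push it on, or back out, takes about 20 N. Beyond the notch it runs freely again.
- plunger (a joint): How far the spring ball (red cap ahead of the handle) has dropped, in m: about 0 while it rides on the strip, 0.004 when it is seated in the notch, 0.002 when the carriage is 2 mm off the notch's middle.
- cradle (a point): Centre of the carriage's cradle floor, 150 mm ahead of the handle along the rail, 46 mm above the bench. Axes as the handle's. The cradle's steel lips are 10 mm high and leave the prism 3.5 mm play across and 4.5 mm along.
- prism_mid (a point): Centre of the hardened grey mortar prism that lies loose in the cradle, 40 mm across x 160 mm along the rail (its y) x 40 mm high, about 0.56 kg, its top 86 mm above the bench.
- gauge (a point): Middle of the underside of the blue bridge over the rail, 96 mm above the bench, 10 mm over the prism. Its y axis is the rail direction, carriage joint growing. Crossbar 30 mm along the rail, 140 mm across; legs 54 to 70 mm either side; dial gauge on top up to 204 mm. With the joint at 0 the handle's centre is 300 mm before this point along the rail; at 0.15 the prism's middle is beneath it.
- pot: Bystander: aluminium mixing pot, 150 mm wide, 120 mm high; origin at the centre of its underside.
- spare: Bystander: another mortar prism on the bench, 40 x 160 x 40 mm; origin at the centre of its underside.
- mallet: Bystander: rubber mallet lying on the right of the rail, head away from the robot, 230 mm long, 44 mm high, head 70 mm wide; origin on the handle's axis at bench height, 110 mm from the handle's end.
Mind the look-alikes: they are no part of the job. What is shaped like the part that bears prism_mid but green or turquoise is not meant.

How it is judged:
On the way, in this order (a step that is already met when the one before it is completed fails the run):
1. the carriage is gripped by its handle while the prism is still short of the bridge's middle (contact force between the fingers and carriage above 6 N and y of prism_mid in the frame of gauge below -0.08 m), for 0.2 s.
2. the leading end of the prism has passed under the bridge, in its cradle (y of prism_mid in the frame of gauge above -0.065 m and x of prism_mid in the frame of cradle between -0.01 and 0.01 m and y of prism_mid in the frame of cradle between -0.01 and 0.01 m and z of prism_mid in the frame of cradle between 0.013 and 0.027 m), for 0.1 s.
At the end, for the whole second after the job is handed in: The ball has dropped more than 2.5 of its 4 mm (carriage within about 1.5 mm of the notch), the carriage is still (under 5 mm/s), the fingers grip it with more than 6 N, and the prism lies in its cradle (centre within 10 mm across and along, 13 to 27 mm above its floor) (value of joint plunger above 0.0025 m and velocity of joint carriage between -0.005 and 0.005 m/s and contact force between the fingers and carriage above 6 N and x of prism_mid in the frame of cradle between -0.01 and 0.01 m and y of prism_mid in the frame of cradle between -0.01 and 0.01 m and z of prism_mid in the frame of cradle between 0.013 and 0.027 m); the arm keeps its last pose, push and grip.
It fails at once if the pot is moved more than 20 mm (distance of pot from where it was at the start of the episode above 0.02 m).
It fails at once if the spare is moved more than 20 mm (distance of spare from where it was at the start of the episode above 0.02 m).
It fails at once if the mallet is moved more than 20 mm (distance of mallet from where it was at the start of the episode above 0.02 m).
It fails at once if the prism is tipped (angle between prism_mid's own z axis and vertical above 0.2 rad).
It also fails if it takes over 48 s, if anything falls off the work surface, if the arm or the gripper's body presses on something with over 40 N, if the wrist force passes 120 N, or if a joint passes its speed limit or range.

## Working session

There is one attempt and no reset: what is moved stays moved. The work goes in short steps, Python scripts to look and compute and a tool call to move; the robot and the scene stay as the last step left them, time stands still between calls to the robot, and variables do not carry over. Pictures are saved under pics/ and viewed, at most 10 in all, crops included, and the job is handed in when it is done.

Besides the shell and the picture viewer there is one more tool, called after "Call:" by a JSON object that holds its "name" and its "arguments". step_arm: Moves the arm, as the interface text tells. Shift numbers are shares of 0.2 m and turn numbers shares of 0.15 rad, none past 1 either way. Its arguments: {"type":"object","properties":{"increments":{"type":"array"},"squeeze":{"type":"number"}},"required":["increments"]}

```bash
mkdir -p pics
python3 - <<'E'
from rig import manip,cams
import cv2
for n in("side","top"):
    cv2.imwrite(f"pics/{n}0.png",cams.get_image(n)); c=cams.get_calibration(n); print(n,c)
s=manip.get_state(); print(s)
E
```

```text
side {'fx': 543.1724917519093, 'fy': 543.1724917519093, 'cx': 281.89666138133475, 'cy': 216.8312602137751, 'k1': -0.15714183074020166, 'extrinsics': array([[ 0.97002031,  0.11765443, -0.21264531,  0.18435694],
       [-0.24277236,  0.50892374, -0.82586815, -1.21809353],
       [ 0.0110532 ,  0.85273329,  0.52222961,  0.89090764],
       [ 0.        ,  0.        ,  0.        ,  1.        ]])}
top {'fx': 393.09486374663123, 'fy': 393.09486374663123, 'cx': 278.14801099273575, 'cy': 209.65756540583092, 'k1': -0.10969491398150606, 'extrinsics': array([[ 0.03031691,  0.99912743, -0.02872751,  0.45566424],
       [-0.99950917,  0.03007647, -0.00876511,  0.00581443],
       [-0.00789344,  0.02897914,  0.99954885,  1.08936788],
       [ 0.        ,  0.        ,  0.        ,  1.        ]])}
{'clock': 0.1, 'qpos': array([ 1.12197457e+00,  2.76540747e-01,  1.50598005e+00,  8.36397717e-06,
        1.36069699e+00, -1.20971677e-01]), 'qd': array([ 9.66332667e-04,  1.43546192e-03, -2.28236683e-03,  9.36838183e-04,
       -7.35868142e-05,  5.79520593e-04]), 'effort': array([ 1.08105629e-03, -4.17697406e+01, -2.46405280e+01, -1.95489918e-05,
        5.78883963e-03,  4.59055428e-06]), 'position': array([0.1849608 , 0.54400217, 0.2555316 ]), 'ee_rot': array([-2.32302737e-04,  1.63192685e-01,  9.86593882e-01, -7.78662047e-04]), 'contact_force': array([ 0.48985427,  0.29875965, -0.52109432]), 'moment': array([-0.04503153, -0.03330411, -0.04009958]), 'gripper_force': 0.0, 'width': 0.08527504235732722}
```

View pics/top0.png

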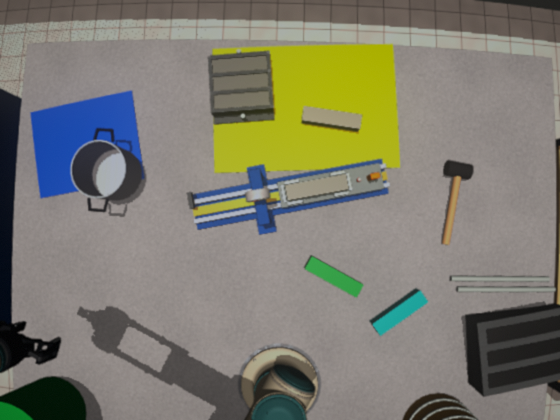

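View pics/side0.png

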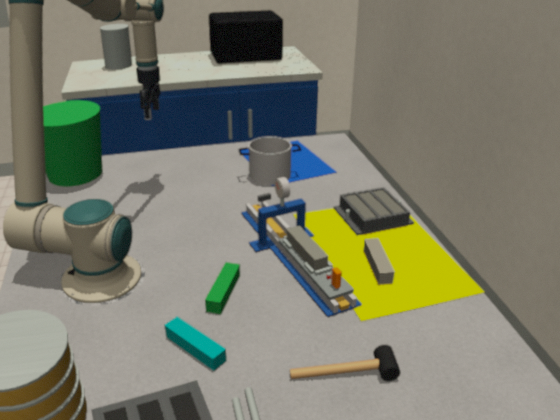

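Top view: the carriage with its orange handle is at (374,177) and its prism at (315,188), with the blue bridge at (260,200). The pot is at (105,170), the spare at (332,119) and the mallet at (452,200). The look-alikes are the green block (333,276) and the turquoise block (400,312), both loose bars that aren't on the rail. The side view puts the orange handle at (336,278) and the bridge at (282,215). I'll measure the handle in both views and confirm it in a crop.

```bash
cat > h.py <<'E'
import numpy as np,cv2
from rig import manip,cams
def ray(n,u,v):
    c=cams.get_calibration(n); E=c["extrinsics"]
    K=np.array([[c["fx"],0,c["cx"]],[0,c["fy"],c["cy"]],[0,0,1]])
    x,y=cv2.undistortPoints(np.array([[[u,v]]],float),K,np.array([c["k1"],0,0,0,0]))[0,0]
    d=E[:3,:3]@[x,-y,-1]; return E[:3,3],d
def onz(n,u,v,z):
    o,d=ray(n,u,v); return o+d*(z-o[2])/d[2]
def blobs(img,lo,hi,amin=8):
    m=cv2.inRange(cv2.cvtColor(img,cv2.COLOR_BGR2HSV),lo,hi)
    k,l,st,ce=cv2.connectedComponentsWithStats(m)
    return [(st[i].tolist(),ce[i].round(1).tolist()) for i in range(1,k) if st[i][4]>=amin]
def tri(a,b):
    (o,d),(p,e)=ray("top",*a),ray("side",*b)
    s=np.linalg.lstsq(np.c_[d,-e],p-o,rcond=None)[0]; A,B=o+s[0]*d,p+s[1]*e
    return (A+B)/2,np.linalg.norm(A-B)
E
python3 - <<'E'
from h import *
t=cv2.imread("pics/top0.png");s=cv2.imread("pics/side0.png")
for n,i in(("top",t),("side",s)):
    print(n,"orange",blobs(i,(5,180,120),(18,255,255)));print("blue",blobs(i,(105,120,50),(125,255,255),60))
    print("red",blobs(i,(0,150,80),(4,255,255),2))
a=cv2.resize(t[150:240,180:400],None,fx=3.4,fy=3.4,interpolation=cv2.INTER_CUBIC)
b=cv2.resize(s[230:315,290:400],None,fx=3.4,fy=3.4,interpolation=cv2.INTER_CUBIC)
o=np.zeros((a.shape[0]+b.shape[0],a.shape[1],3),np.uint8);o[:a.shape[0]]=a;o[a.shape[0]:,:b.shape[1]]=b
cv2.imwrite("pics/crop.png",o);print(o.shape)
E
```

```text
top orange [([370, 173, 10, 7, 34], [374.6, 175.8])]
blue [([31, 91, 113, 107, 6473], [79.6, 135.9]), ([195, 160, 187, 38, 867], [269.4, 178.8]), ([196, 188, 192, 46, 1334], [277.2, 212.3])]
red []
side orange [([333, 269, 8, 18, 58], [336.9, 277.6])]
blue [([87, 81, 230, 73, 10969], [207.4, 115.9]), ([289, 141, 46, 41, 1034], [305.7, 163.5]), ([240, 149, 9, 11, 65], [245.0, 153.0]), ([243, 200, 91, 116, 1469], [283.3, 242.2])]
red [([327, 276, 3, 2, 5], [328.2, 276.6])]
(595, 748, 3)
```

View pics/crop.png

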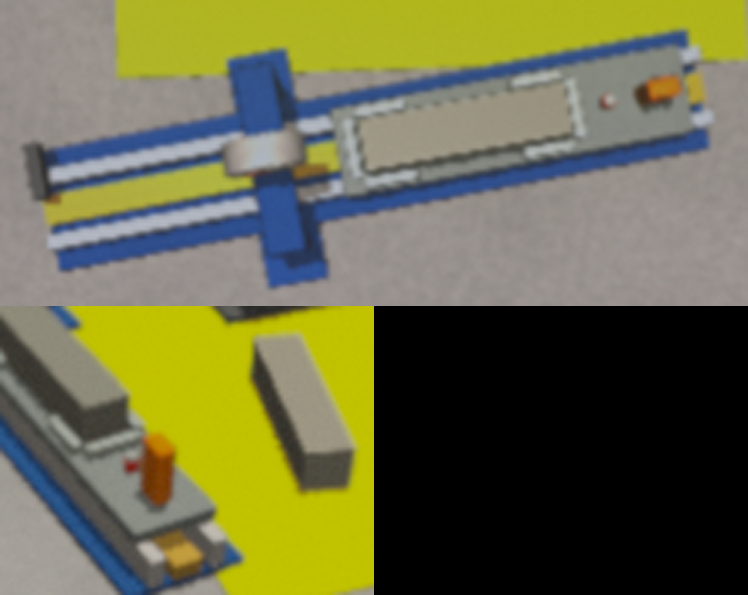

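The crop confirms it: the orange upright handle stands on the grey carriage, with the red cap ahead of it and the prism in the lipped cradle beyond. The top face of the handle is at about (374.7,176.2) in the top view.

Run:
```python
from h import *
f=lambda x,y:(180+x/3.4-.35,150+y/3.4-.35)
H=onz("top",*f(663,88),.096);C=onz("top",*f(607,101),.056);print("H",H,"cap",C,np.linalg.norm((H-C)[:2]))
P=[onz("top",*f(*q),.086) for q in((355,118),(570,83),(580,135),(365,172))]
print("prism",np.mean(P,0),[np.linalg.norm(P[i]-P[i-1]).round(4) for i in range(4)])
ang=lambda d:np.arctan2(d[1],d[0])
print("side handle",onz("side",336.9,277.6,.071), "H-prism",np.linalg.norm((np.mean(P,0)-H)[:2]))
t=cv2.imread("pics/top0.png")
for a,b in(((355,118),(570,83)),((365,172),(580,135))):
    print("prism edge",ang(onz("top",*f(*a),.086)-onz("top",*f(*b),.086)))
for a,b in(((50,150),(687,32)),((60,270),(708,147))):
    print("rail edge",ang(onz("top",*f(*a),.012)-onz("top",*f(*b),.012)))
print("H->prism",ang(np.mean(P,0)-H))
s=manip.get_state();w,x,y,z=s["ee_rot"];print("toolY",2*(x*y-w*z),1-2*(x*x+z*z), "tool y angle",np.arctan2(1-2*(x*x+z*z),2*(x*y-w*z)))
```

```text
H [ 0.57859398 -0.22870719  0.096     ] cap [ 0.57189587 -0.19432985  0.056     ] 0.035023792340069755
prism [ 0.54558115 -0.08362722  0.086     ] [np.float64(0.0414), np.float64(0.1646), np.float64(0.04), np.float64(0.1646)]
side handle [ 0.58047524 -0.22911529  0.071     ] H-prism 0.14878858867396827
prism edge 1.7635879186772372
prism edge 1.7718011399819897
rail edge 1.7846569747449823
rail edge 1.7884947106698241
H->prism 1.7945357964695474
toolY 0.3220094469140954 0.9467350826363028 tool y angle 1.2429446627078877
```

Call:
{"name": "step_arm", "arguments": {"increments": [{"dp":[0.1,-0.19,0],"yaw":-0.34,"grip":1},{"dp":[0.1,-0.19,0],"yaw":-0.34,"grip":1},{"dp":[0.1,-0.19,0],"yaw":-0.34,"grip":1},{"dp":[0.1,-0.19,0],"yaw":-0.34,"grip":1},{"dp":[0.1,-0.19,0],"yaw":-0.34,"grip":1}], "squeeze": 40}}

```text
clock: 0.72
position: [0.2854, 0.353, 0.256]
ee_rot: [-0.0, 0.288, 0.958, -0.0]
contact_force: [1.0, 1.1, 1.5]
width: 0.0852
gripper_force: 0.0
```

Call:
{"name": "step_arm", "arguments": {"increments": [{"dp":[0.1,-0.19,0],"yaw":-0.34,"grip":1},{"dp":[0.1,-0.19,0],"yaw":-0.34,"grip":1},{"dp":[0.1,-0.19,0],"yaw":-0.34,"grip":1},{"dp":[0.1,-0.19,0],"yaw":-0.34,"grip":1},{"dp":[0.1,-0.19,0],"yaw":-0.34,"grip":1}]}}

```text
clock: 1.35
position: [0.3854, 0.1631, 0.2561]
ee_rot: [-0.0, 0.408, 0.913, -0.0]
contact_force: [-0.3, 0.3, 0.7]
width: 0.0854
gripper_force: 0.0
```

Call:
{"name": "step_arm", "arguments": {"increments": [{"dp":[0.1,-0.19,0],"yaw":-0.34,"grip":1},{"dp":[0.1,-0.19,0],"yaw":-0.34,"grip":1},{"dp":[0.1,-0.19,0],"yaw":-0.34,"grip":1},{"dp":[0.1,-0.19,0],"yaw":-0.34,"grip":1},{"dp":[0.1,-0.19,0],"yaw":-0.34,"grip":1}]}}

```text
clock: 1.98
position: [0.4854, -0.0269, 0.256]
ee_rot: [-0.0, 0.52, 0.854, 0.0]
contact_force: [0.2, 0.3, -0.8]
width: 0.0853
gripper_force: 0.0
```

Call:
{"name": "step_arm", "arguments": {"increments": [{"dp":[0.1,-0.2,0],"yaw":-0.35,"grip":1},{"dp":[0.1,-0.2,0],"yaw":-0.35,"grip":1},{"dp":[0.1,-0.2,0],"yaw":-0.35,"grip":1},{"dp":[0.07,-0.2,0],"yaw":-0.35,"grip":1},{"dp":[0.1,-0.2,0],"yaw":-0.35,"grip":1}]}}

```text
clock: 2.6
position: [0.5791, -0.2268, 0.2558]
ee_rot: [-0.001, 0.628, 0.778, -0.0]
contact_force: [0.5, 0.4, -0.6]
width: 0.0852
gripper_force: 0.0
```

Call:
{"name": "step_arm", "arguments": {"increments": [{"dp":[0,0,0],"yaw":0,"grip":1},{"dp":[0,0,0],"yaw":0,"grip":1}]}}

```text
clock: 2.85
position: [0.5786, -0.2251, 0.2556]
ee_rot: [-0.001, 0.627, 0.779, 0.0]
contact_force: [0.9, 0.7, -0.7]
width: 0.0851
gripper_force: 0.0
```

Call:
{"name": "step_arm", "arguments": {"increments": [{"dp":[0.003,-0.02,-0.15],"yaw":0,"grip":1},{"dp":[0,0,-0.2],"yaw":0,"grip":1},{"dp":[0,0,-0.2],"yaw":0,"grip":1},{"dp":[0,0,-0.15],"yaw":0,"grip":1},{"dp":[0,0,0],"yaw":0,"grip":1}]}}

```text
clock: 3.48
position: [0.5776, -0.2273, 0.1142]
ee_rot: [-0.003, 0.626, 0.779, -0.0]
contact_force: [0.4, 0.1, 0.2]
width: 0.0856
gripper_force: 0.0
```

Run:
```python
from h import *
t=cams.get_image("top");s=cams.get_image("side")
a=cv2.resize(t[120:240,300:430],None,fx=3,fy=3);b=cv2.resize(s[200:320,270:400],None,fx=3,fy=3)
cv2.imwrite("pics/g.png",np.hstack([a,b]))
```

```text
(no output)
```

View pics/g.png

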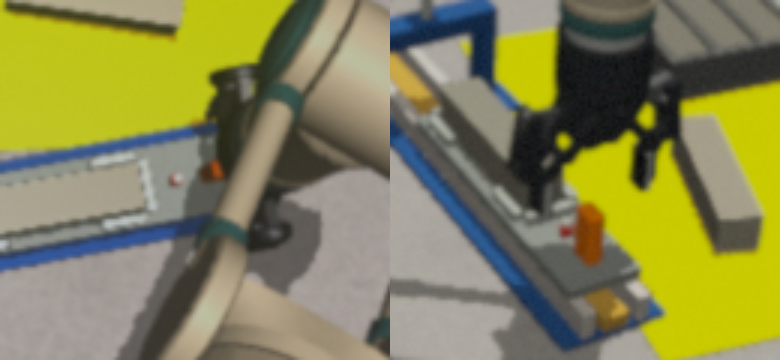

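The handle stands between the open fingers: its top is at crop (590,208) and the fingertips are at (540,205) and (642,180). I'll lower the last 30 mm and close.

Call:
{"name": "step_arm", "arguments": {"increments": [{"dp":[0.006,-0.008,-0.08],"yaw":0,"grip":1},{"dp":[0,0,-0.075],"yaw":0,"grip":1},{"dp":[0,0,0],"yaw":0,"grip":1},{"dp":[0,0,0],"yaw":0,"grip":0.4},{"dp":[0,0,0],"yaw":0,"grip":0.4}]}}

```text
clock: 4.2
position: [0.5813, -0.2314, 0.0857]
ee_rot: [0.0, 0.627, 0.779, 0.0]
contact_force: [0.0, -0.4, -0.6]
width: 0.0515
gripper_force: 0.0
```

Call:
{"name": "step_arm", "arguments": {"increments": [{"dp":[0,0,0],"yaw":0,"grip":0},{"dp":[0,0,0],"yaw":0,"grip":0},{"dp":[0,0,0],"yaw":0,"grip":0},{"dp":[0,0,0],"yaw":0,"grip":0},{"dp":[0,0,0],"yaw":0,"grip":0}]}}

```text
clock: 4.82
position: [0.5801, -0.2314, 0.0857]
ee_rot: [-0.0, 0.627, 0.779, -0.001]
contact_force: [-4.5, -0.8, 5.4]
width: 0.0155
gripper_force: 41.0
```

Call:
{"name": "step_arm", "arguments": {"increments": [{"dp":[-0.0086,0.026,0],"yaw":0,"grip":0},{"dp":[-0.011,0.05,0],"yaw":0,"grip":0},{"dp":[-0.0134,0.061,0],"yaw":0,"grip":0},{"dp":[-0.0134,0.061,0],"yaw":0,"grip":0},{"dp":[-0.0066,0.03,0],"yaw":0,"grip":0}]}}

```text
clock: 5.45
position: [0.5702, -0.1867, 0.0858]
ee_rot: [0.001, 0.627, 0.779, -0.001]
contact_force: [-3.3, -5.4, 3.4]
width: 0.0156
gripper_force: 40.9
```

Call:
{"name": "step_arm", "arguments": {"increments": [{"dp":[-0.011,0.05,0],"yaw":0,"grip":0},{"dp":[-0.0134,0.061,0],"yaw":0,"grip":0},{"dp":[-0.0134,0.061,0],"yaw":0,"grip":0},{"dp":[-0.0109,0.05,0],"yaw":0,"grip":0},{"dp":[-0.0055,0.025,0],"yaw":0,"grip":0}]}}

```text
clock: 6.08
position: [0.5593, -0.1372, 0.0857]
ee_rot: [0.001, 0.627, 0.779, -0.001]
contact_force: [-2.8, -5.6, 3.5]
width: 0.0154
gripper_force: 41.0
```

Call:
{"name": "step_arm", "arguments": {"increments": [{"dp":[-0.0022,0.0098,0],"yaw":0,"grip":0},{"dp":[-0.0022,0.0098,0],"yaw":0,"grip":0},{"dp":[-0.0022,0.0098,0],"yaw":0,"grip":0},{"dp":[-0.0011,0.0049,0],"yaw":0,"grip":0},{"dp":[-0.0011,0.0049,0],"yaw":0,"grip":0}]}}

```text
clock: 6.7
position: [0.5577, -0.1296, 0.0858]
ee_rot: [0.001, 0.627, 0.779, -0.001]
contact_force: [-3.1, -5.8, 4.0]
width: 0.0156
gripper_force: 41.0
```

Call:
{"name": "step_arm", "arguments": {"increments": [{"dp":[-0.0011,0.0049,0],"yaw":0,"grip":0},{"dp":[-0.0011,0.0049,0],"yaw":0,"grip":0},{"dp":[-0.0011,0.0049,0],"yaw":0,"grip":0},{"dp":[-0.0011,0.0049,0],"yaw":0,"grip":0},{"dp":[-0.0011,0.0049,0],"yaw":0,"grip":0}]}}

```text
clock: 7.32
position: [0.5565, -0.1246, 0.0857]
ee_rot: [0.001, 0.627, 0.779, -0.001]
contact_force: [-4.2, -5.2, 3.6]
width: 0.0157
gripper_force: 41.0
```

Call:
{"name": "step_arm", "arguments": {"increments": [{"dp":[-0.0011,0.0049,0],"yaw":0,"grip":0},{"dp":[-0.0011,0.0049,0],"yaw":0,"grip":0},{"dp":[-0.0011,0.0049,0],"yaw":0,"grip":0},{"dp":[-0.0011,0.0049,0],"yaw":0,"grip":0},{"dp":[-0.0011,0.0049,0],"yaw":0,"grip":0}]}}

```text
clock: 7.95
position: [0.5552, -0.1184, 0.0857]
ee_rot: [-0.0, 0.627, 0.779, -0.0]
contact_force: [-3.1, -1.6, 5.7]
width: 0.0155
gripper_force: 41.1
```

The force fell and the tool ran ahead, so the ball may be dropping in. I'll take smaller steps.

Call:
{"name": "step_arm", "arguments": {"increments": [{"dp":[-0.0011,0.0049,0],"yaw":0,"grip":0},{"dp":[0,0,0],"yaw":0,"grip":0}]}}

```text
clock: 8.2
position: [0.555, -0.1176, 0.0857]
ee_rot: [-0.0, 0.627, 0.779, -0.0]
contact_force: [-3.5, -1.4, 4.5]
width: 0.0157
gripper_force: 41.1
```

Call:
{"name": "step_arm", "arguments": {"increments": [{"dp":[-0.0011,0.0049,0],"yaw":0,"grip":0},{"dp":[0,0,0],"yaw":0,"grip":0}]}}

```text
clock: 8.45
position: [0.5548, -0.1168, 0.0857]
ee_rot: [-0.0, 0.627, 0.779, -0.0]
contact_force: [-3.0, -1.8, 5.3]
width: 0.0157
gripper_force: 41.1
```

Call:
{"name": "step_arm", "arguments": {"increments": [{"dp":[-0.0011,0.0049,0],"yaw":0,"grip":0},{"dp":[0,0,0],"yaw":0,"grip":0}]}}

```text
clock: 8.7
position: [0.5547, -0.1162, 0.0857]
ee_rot: [0.0, 0.627, 0.779, -0.001]
contact_force: [-4.1, -2.9, 4.5]
width: 0.0156
gripper_force: 41.1
```

Call:
{"name": "step_arm", "arguments": {"increments": [{"dp":[-0.0011,0.0049,0],"yaw":0,"grip":0},{"dp":[0,0,0],"yaw":0,"grip":0}]}}

```text
clock: 8.95
position: [0.5546, -0.1159, 0.0857]
ee_rot: [0.001, 0.627, 0.779, -0.001]
contact_force: [-4.0, -5.4, 4.5]
width: 0.0153
gripper_force: 41.0
```

Call:
{"name": "step_arm", "arguments": {"increments": [{"dp":[-0.0011,0.0049,0],"yaw":0,"grip":0},{"dp":[0,0,0],"yaw":0,"grip":0}]}}

```text
clock: 9.2
position: [0.5546, -0.1155, 0.0857]
ee_rot: [0.001, 0.627, 0.779, -0.001]
contact_force: [-3.5, -7.3, 4.4]
width: 0.0155
gripper_force: 40.9
```

Call:
{"name": "step_arm", "arguments": {"increments": [{"dp":[-0.0011,0.0049,0],"yaw":0,"grip":0},{"dp":[0,0,0],"yaw":0,"grip":0}]}}

```text
clock: 9.45
position: [0.5545, -0.1153, 0.0857]
ee_rot: [0.002, 0.627, 0.779, -0.002]
contact_force: [-4.2, -9.5, 4.0]
width: 0.0155
gripper_force: 40.8
```

Run:
```python
from h import *
s=cams.get_image("side");a=cv2.imread("pics/side0.png")
cv2.imwrite("pics/n.png",np.hstack([cv2.resize(i,None,fx=6,fy=6,interpolation=cv2.INTER_CUBIC) for i in (s[235:300,280:340],a[250:315,300:360])]))
print(blobs(s,(0,150,80),(4,255,255),2))
print(blobs(s[230:300,280:340],(5,180,120),(18,255,255),2))
```

```text
[]
[([32, 14, 5, 18, 48], [34.2, 22.2])]
```

View pics/n.png

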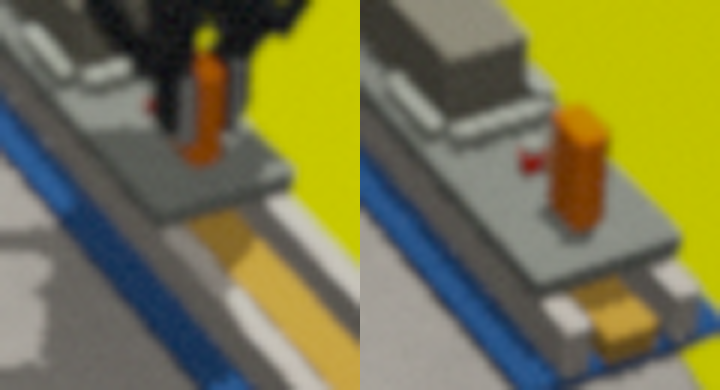

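In the left crop the grip is sound, with the orange handle held at (205,110), but the red cap (150,105) is mostly hidden. Force is rising while the position stalls. A gentle backwards pull will show whether the hold is two-sided, as a notch would be.

Call:
{"name": "step_arm", "arguments": {"increments": [{"dp":[0.0033,-0.0147,0],"yaw":0,"grip":0},{"dp":[0,0,0],"yaw":0,"grip":0}]}}

```text
clock: 9.75
position: [0.5547, -0.1162, 0.0857]
ee_rot: [0.0, 0.627, 0.779, -0.0]
contact_force: [-3.8, -3.1, 5.8]
width: 0.0156
gripper_force: 41.2
```

Call:
{"name": "step_arm", "arguments": {"increments": [{"dp":[0.0022,-0.0098,0],"yaw":0,"grip":0},{"dp":[0,0,0],"yaw":0,"grip":0}]}}

```text
clock: 10.0
position: [0.5549, -0.1173, 0.0857]
ee_rot: [-0.0, 0.627, 0.779, -0.0]
contact_force: [-4.4, 0.3, 6.1]
width: 0.0155
gripper_force: 41.3
```

Call:
{"name": "step_arm", "arguments": {"increments": [{"dp":[0.0022,-0.0098,0],"yaw":0,"grip":0},{"dp":[0,0,0],"yaw":0,"grip":0}]}}

```text
clock: 10.25
position: [0.5552, -0.1186, 0.0857]
ee_rot: [-0.001, 0.627, 0.779, 0.0]
contact_force: [-3.6, 0.7, 5.7]
width: 0.0159
gripper_force: 41.3
```

Call:
{"name": "step_arm", "arguments": {"increments": [{"dp":[0.0022,-0.0098,0],"yaw":0,"grip":0},{"dp":[0,0,0],"yaw":0,"grip":0}]}}

```text
clock: 10.5
position: [0.5554, -0.1192, 0.0857]
ee_rot: [-0.002, 0.627, 0.779, 0.001]
contact_force: [-4.2, 5.8, 7.3]
width: 0.0155
gripper_force: 41.5
```

Call:
{"name": "step_arm", "arguments": {"increments": [{"dp":[0.0022,-0.0098,0],"yaw":0,"grip":0},{"dp":[0,0,0],"yaw":0,"grip":0}]}}

```text
clock: 10.75
position: [0.5555, -0.1198, 0.0857]
ee_rot: [-0.003, 0.627, 0.779, 0.002]
contact_force: [-5.1, 9.0, 9.3]
width: 0.0158
gripper_force: 41.6
```

It holds on both sides: +9 N at y=-0.1198 and -9.5 N at -0.1153. The notch middle is therefore about -0.1175, and I'll settle there.

Call:
{"name": "step_arm", "arguments": {"increments": [{"dp":[-0.0067,0.0306,0],"yaw":0,"grip":0},{"dp":[0,0,0],"yaw":0,"grip":0},{"dp":[0,0,0],"yaw":0,"grip":0},{"dp":[0,0,0],"yaw":0,"grip":0},{"dp":[0,0,0],"yaw":0,"grip":0}]}}

```text
clock: 11.38
position: [0.5548, -0.1166, 0.0857]
ee_rot: [-0.001, 0.627, 0.779, 0.0]
contact_force: [-4.4, -0.3, 6.5]
width: 0.0155
gripper_force: 41.3
```

Run:
```python
from h import *
t=cams.get_image("top");s=cams.get_image("side")
cv2.imwrite("pics/f.png",np.hstack([cv2.resize(t[140:240,210:370],None,fx=2.4,fy=2.4),cv2.resize(s[190:290,240:400],None,fx=2.4,fy=2.4)]))
```

```text
(no output)
```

View pics/f.png

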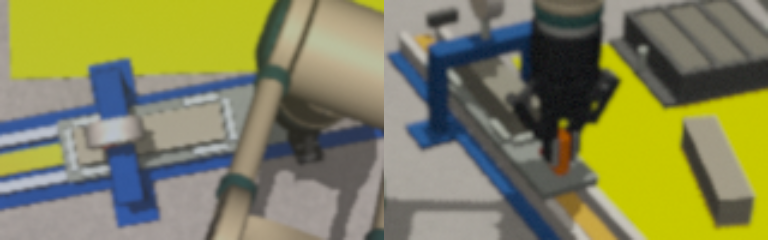

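The prism lies in its cradle under the bridge (crop (150,135)), the handle is gripped at about 41 N, and almost no force is left along the rail at the notch middle. I'm handing in.

```bash
python3 -c "
from rig import ticket
print(ticket.sign_off())"
```

```text
the job is handed in; nothing more can be done
None
```

I gripped the carriage by its handle, slid it about 0.118 m to where the notch holds it both ways, and handed in with the prism in its cradle; the red cap was hidden, so I judged the ball's seating by force alone, and the verdict was not shown.

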